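# Lay the wooden spoon in the spoon rest

### The job

Reaching round the open door, pick up the wooden spoon that lies on the hob cover and lay it flat inside the white spoon rest, in line with it, dished face up and head at the end away from you. Lay it down, do not drop or toss it, and leave the turner, shaker, mill and tumbler where they are.

Things in the scene. Friction and masses are not known exactly. Their poses are not given: they have to be found in the camera images.
- wooden_spoon_mid (a point): light-wood cooking spoon, 190 mm long, 60 g: arched handle 14 mm wide, 12 mm thick, and an oval dished head 46 mm wide. It rests on head and handle end. Point: middle of its length, half-way through the handle, 16 mm above what it lies on; the handle is straight and level from x = -43 to +25 mm, 10 mm clear below. x runs to the head, y across, z out of its dished face. Balances near x = +10 mm
- wooden_spoon_tip (a point): tip of the spoon's head, 95 mm along x and 10 mm below its middle point; axes as there
- rest_mid (a point): where the spoon's middle point comes to lie in the spoon rest: the rest's centre, 16 mm above its inner floor. x along the rest, away from the robot and to the right; y across; z up
- rest: white spoon rest, a shallow oblong tray fixed on the hob cover: inside 212 mm long (x) and 68 mm wide (y), walls 5 mm thick and 9 mm high above the inner floor, floor 4 mm above the origin, which is the centre of its underside
- wooden_turner_mid (a point): light-wood turner with a flat blade 50 mm wide, and a handle like the spoon's, 190 mm long; it lies crosswise beyond spoon and rest. Point: middle of its length, half-way through the handle. Not to be disturbed
- hob_cover: fixed wooden board 430 x 620 mm over the hob; its flat top, 68 mm above its origin (worktop level), carries spoon, rest and the things around. An open room door, taller than the robot, stands between it and the worktop: x = 0.175 to 0.215 m, from the right to y = 0.25 m (lever to x = 0.26, z = 0.1). The arm must pass left of it, so the tool reaches in leaning
- salt_shaker: salt shaker, loose, 44 mm across, 90 mm high, behind the work; origin at the centre of its base. Not to be disturbed
- pepper_mill: wooden pepper mill, loose, 58 mm across, 170 mm high, behind the work; origin at the centre of its base. Not to be disturbed
- tumbler: empty glass tumbler, loose, 81 mm across, 93 mm high, at the right of the work; origin at the centre of its base. Not to be disturbed

How it is judged:
By the outcome, as a careful person would: the job done as asked, in the order asked, and still so for the second after the job is handed in, with the robot touching nothing.
It also fails if it takes over 32 s, if anything falls off the work surface, if the arm or the gripper's body presses on something with over 40 N, if the wrist force passes 120 N, or if a joint passes its speed limit or range.

### The arm

A 6-joint arm with a two-finger parallel gripper is mounted at the origin on a cart in front of the work surface, level with it; the furniture and walls round the work are solid. World frame = base frame: x ahead of the robot, y to its left, z up, the work surface at z = 0. Lengths are in m, angles in degrees, forces in N, time in s.
With the tool pointing down it reaches from about 0.4 to 0.925 m from the base axis. Payload 3.4 kg.
Tool frame: the origin (TCP) lies on the centre line of the jaws, within the pads' length; the fingertips stand 17 mm ahead of it and the grasp point (between the pads) lies 2 mm behind it (manip.tip_reach is the distance from the TCP to the fingertips, in m); z points along the fingers, y is the direction in which the jaws open and shut (so a half turn about z gives the same grasp; the last joint's range is limited). The gripper opens to 85 mm and grips with 20 to 120 N. Pads are 22 mm wide; open, the fingers measure 114 mm over their backs; the gripper's body (76 mm by 85 mm) begins 54 mm behind the grasp point. The pads swing forward as they close: fully open they stand 13 mm farther back than shut.
Start: joints at [64.887, 17.578, 86.31, -0, 76.112, -4.211], TCP at [0.205, 0.537, 0.248] pointing down, gripper open.
Joint ranges: [-179.03, 179.03], [-60, 130.46], [8.19, 133.38], [-81.62, 261.62], [5.75, 156.47], [-153.77, 153.77]. Speed limits (degrees/s): [147.25, 147.25, 180, 180, 180, 180].

### API

Orientations are given as a 3x3 rotation matrix whose columns are the frame's x, y, z axes.
In Python, from bench import manip, optics, ticket gives the robot as it stands.
- The arm moves only by the shell command python3 -m crank 'ROWS'. ROWS is JSON, a list of rows, each an object with "gripper": the closure, from 0 (fully open) to 1 (shut); "linear": the shift along the tool's x, y, z in mm, a list of three; "dr": the turn, a rotation vector about the tool's x, y, z in rad, a list of three. A call has 1 to 10 rows; each row shifts and turns the commanded pose from where the row before left it, along the tool's axes as they then stand; what a row does not reach is not made up. A row lasts 1/8 s, in which the tool goes at most 62.5 mm and 10.7 degrees, less where a joint would pass 70% of its speed; a pose out of reach is approached as far as the arm can. A call is refused whole if a number of a shift passes 62.5 or a number of a turn 0.188, either way. A call with a gripper value outside its range is refused whole. The fingers move at their own pace and stop on an object; the grip force is fixed at half the most. Time passes only in rows, so rows that do not move let the fingers close. It gives the time, the measured TCP pose, the force and the opening at its end, in the units of the state.
- manip.get_obs(): the state, without advancing time (a new reading comes with each control period).
- optics.capture(name): name is "side" or "top"; returns (picture, depth): 400x640x3 uint8, red, green, blue; 400x640 float32, m along the optical axis (not along the pixel's ray), 0 where there is no reading.
- optics.camera_info(name): a dict with "intrinsics" (3x3 intrinsics, pixels), "xyz" and "orientation" of the camera in the world. Camera axes: x right, y down, z forward; pixel columns grow to the right and rows downward; lengths in m; the calibration is good to about 2 mm. A picture is of the moment at which its call begins. camera_info takes no time and is no camera call.
- ticket.sign_off(): hands the job in, once; it reports no verdict.
The state is a dict: "time": time; "joints": joint angles; "joint_vel": joint speeds; "tau": joint torques, N m; "tcp_pos": TCP position; "tool_rot": TCP orientation; "ft_force": force on the tool from outside, world axes, zero at the start; "ft_torque": the same for the moment, N m; "width": opening from 0.0 (shut) to 1.0 (fully open).
Only numpy, scipy, OpenCV 4.12 (cv2) and the standard library are available. Lean on these libraries where they do the work, as an engineer would, in place of code of your own. Each camera call takes 0.05 s, during which the arm holds its last target.

## Working session

There is one attempt and no reset: what is moved stays moved. The work goes in short steps, Python scripts to look and compute and a shell command to move; the robot and the scene stay as the last step left them, time stands still between calls to the robot, and variables do not carry over. Pictures are saved under pics/ and viewed, and the job is handed in when it is done.

```bash
ls -la; mkdir -p pics; cat > h.py <<'E'
import numpy as np,cv2
from bench import manip,optics
def save(n,f):
    p,d=optics.capture(n); cv2.imwrite(f'pics/{f}.png',p[:,:,::-1]); np.save(f'pics/{f}.npy',d); return p,d
def pt(n,d,u,v,z=None):
    c=optics.camera_info(n);K=np.array(c['intrinsics']);R=np.array(c['orientation']);t=np.array(c['xyz'])
    r=np.linalg.solve(K,[u,v,1.])
    if z is None: return R@(r*d[int(round(v)),int(round(u))])+t
    w=R@r; return t+w*(z-t[2])/w[2]
def proj(n,P):
    c=optics.camera_info(n);K=np.array(c['intrinsics']);R=np.array(c['orientation']);t=np.array(c['xyz'])
    q=K@(R.T@(np.array(P)-t)); return q[:2]/q[2]
E
python3 - <<'E'
from h import *
np.set_printoptions(precision=4,suppress=True)
for n in('side','top'):
    save(n,n+'0'); print(n,optics.camera_info(n))
print(manip.get_obs(), manip.tip_reach)
print([a for a in dir(manip) if a[0]!='_'])
E
```

```text
total 12
drwxr-xr-x  3 agent agent 4096 Dec  6 05:26 .
drwxr-xr-x 23 root  root  4096 Dec  6 05:26 ..
drwxr-xr-x  2 agent agent 4096 Dec  6 05:26 pics
side {'intrinsics': array([[429.8231,   0.    , 316.4824],
       [  0.    , 429.8231, 195.7704],
       [  0.    ,   0.    ,   1.    ]]), 'xyz': array([ 0.3645, -0.2012,  0.6947]), 'orientation': array([[ 0.9753, -0.1434,  0.1677],
       [-0.2206, -0.6505,  0.7268],
       [ 0.0049, -0.7458, -0.6661]])}
top {'intrinsics': array([[431.9129,   0.    , 319.7131],
       [  0.    , 431.9129, 198.4212],
       [  0.    ,   0.    ,   1.    ]]), 'xyz': array([0.3701, 0.4658, 0.9327]), 'orientation': array([[ 0.0095, -0.9823,  0.1869],
       [-0.9997, -0.0138, -0.0216],
       [ 0.0238, -0.1867, -0.9821]])}
{'time': 0.1, 'joints': array([64.8879, 17.6184, 86.3736,  0.001 , 76.1102, -4.2118]), 'joint_vel': array([-0.0009,  0.0194, -0.2584,  0.0961,  0.0043,  0.0839]), 'tau': array([ -0.0006, -45.8527, -25.2607,  -0.0002,   0.0055,   0.    ]), 'tcp_pos': array([0.2049, 0.5366, 0.2475]), 'tool_rot': array([[-0.9342,  0.3567, -0.0008],
       [ 0.3567,  0.9342, -0.0016],
       [ 0.0001, -0.0018, -1.    ]]), 'ft_force': array([ 0.0885, -0.8126, -0.3977]), 'ft_torque': array([ 0.0033, -0.0126,  0.0191]), 'width': 0.9974366581934443} 0.017
['IKError', 'get_obs', 'tip_reach']
```

View pics/side0.png

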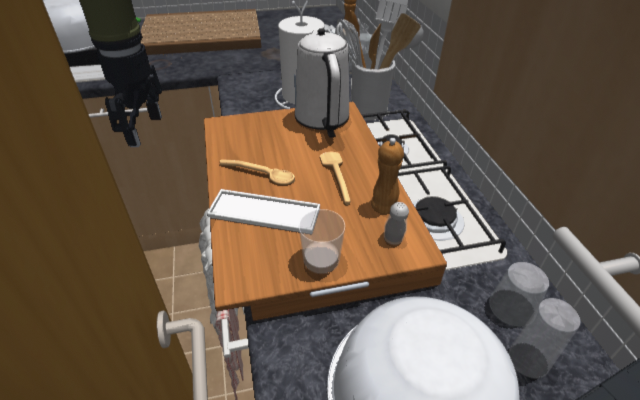

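View pics/top0.png

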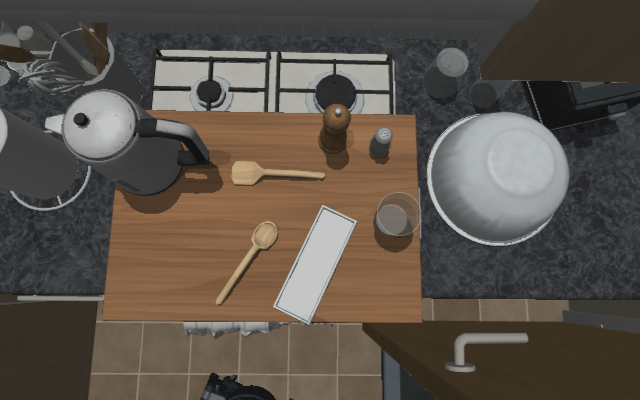

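The side view shows the spoon (tail ~(222,163), head ~(283,176)) left of the rest (corners around (210,205)–(318,220)). The top view shows the spoon from (219,301) to its head at (266,232), the rest to its right and the gripper at (235,390). I'll enlarge both.

```bash
python3 - <<'E'
import cv2
a=cv2.imread('pics/top0.png')[195:335,200:400]
cv2.imwrite('pics/top0z.png',cv2.resize(a,None,fx=4,fy=4,interpolation=cv2.INTER_CUBIC))
a=cv2.imread('pics/side0.png')[140:260,200:360]
cv2.imwrite('pics/side0z.png',cv2.resize(a,None,fx=5,fy=5,interpolation=cv2.INTER_CUBIC))
E
```

```text
(no output)
```

View pics/top0z.png

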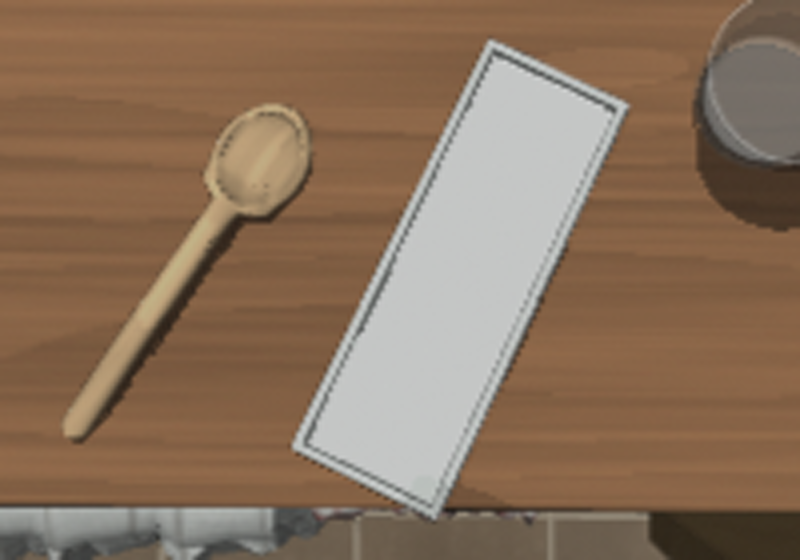

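View pics/side0z.png

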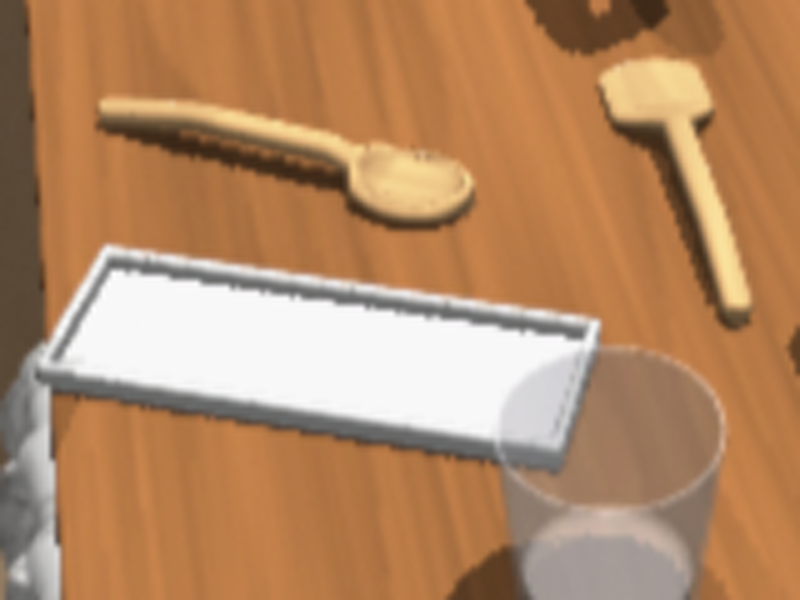

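```bash
python3 - <<'E'
from h import *
np.set_printoptions(precision=4,suppress=True)
d=np.load('pics/top0.npy'); ds=np.load('pics/side0.npy')
T=lambda x,y:((x+.5)/4-.5+200,(y+.5)/4-.5+195)
S=lambda x,y:((x+.5)/5-.5+200,(y+.5)/5-.5+140)
C=np.array([pt('top',d,*T(*c),z=.081) for c in[(490,41),(628,105),(437,516),(293,449)]])
print(C, C.mean(0), [np.linalg.norm(C[i]-C[i-1]) for i in range(4)])
v=(C[0]+C[1]-C[2]-C[3]);print('rest yaw',np.degrees(np.arctan2(v[1],v[0])))
C2=np.array([pt('side',ds,*S(*c),z=.081) for c in[(600,320),(562,450),(40,372),(108,248)]])
print('side',C2,C2.mean(0),[np.linalg.norm(C2[i]-C2[i-1]) for i in range(4)])
v=(C2[0]+C2[1]-C2[2]-C2[3]);print('rest yaw',np.degrees(np.arctan2(v[1],v[0])))
for nm,c in dict(tail=(75,428),h1=(120,360),h2=(150,312),h3=(180,267),h4=(210,222),head=(262,155),tip=(290,108)).items():
    u=T(*c);print(nm,np.round(u,1),pt('top',d,*u),pt('top',d,*u,z=.084))
for nm,c in dict(tail=(103,108),h1=(200,112),h2=(260,128),h3=(300,138),head=(412,185),tip=(470,190)).items():
    u=S(*c);print(nm,np.round(u,1),pt('side',ds,*u),pt('side',ds,*u,z=.084))
# segmentation by depth & colour
p=cv2.imread('pics/top0.png')[:,:,::-1]
P=np.array([[pt('top',d,u,w) for u in range(205,290)] for w in range(210,315)])
m=(P[...,2]>.073)&(P[...,2]<.11)
n,l,st,_=cv2.connectedComponentsWithStats(m.astype(np.uint8)); print(st)
k=1+np.argmax(st[1:,4]);Q=P[l==k]; print(len(Q),Q.min(0),Q.max(0))
np.save('pics/Q.npy',Q)
E
```

```text
[[0.5191 0.4421 0.081 ]
 [0.4877 0.3731 0.081 ]
 [0.2896 0.4654 0.081 ]
 [0.32   0.5346 0.081 ]] [0.4041 0.4538 0.081 ] [np.float64(0.21962884885018924), np.float64(0.07584511130285244), np.float64(0.21861271108679095), np.float64(0.0756117370415038)]
rest yaw -24.94281901770923
side [[0.52   0.4429 0.081 ]
 [0.4883 0.3727 0.081 ]
 [0.2895 0.4617 0.081 ]
 [0.3212 0.534  0.081 ]] [0.4048 0.4528 0.081 ] [np.float64(0.21867055438896923), np.float64(0.0769756509755233), np.float64(0.21785372574214176), np.float64(0.0788878715842692)]
rest yaw -24.372529901718657
tail [218.4 301.6] [0.3288 0.6389 0.0802] [0.329  0.6382 0.084 ]
h1 [229.6 284.6] [0.361  0.6177 0.088 ] [0.3609 0.6184 0.084 ]
h2 [237.1 272.6] [0.3837 0.6045 0.0878] [0.3837 0.6051 0.084 ]
h3 [244.6 261.4] [0.4052 0.5908 0.0893] [0.4054 0.5916 0.084 ]
h4 [252.1 250.1] [0.4269 0.5772 0.0894] [0.4272 0.5779 0.084 ]
head [265.1 233.4] [0.4617 0.5551 0.0707] [0.4603 0.5537 0.084 ]
tip [272.1 221.6] [0.4844 0.5412 0.0784] [0.4837 0.5407 0.084 ]
tail [220.2 161.2] [0.3246 0.6412 0.0773] [0.3251 0.632  0.084 ]
h1 [239.6 162. ] [0.369  0.6104 0.0906] [0.3691 0.6192 0.084 ]
h2 [251.6 165.2] [0.3947 0.5931 0.09  ] [0.395 0.601 0.084]
h3 [259.6 167.2] [0.4118 0.5838 0.0884] [0.4122 0.5896 0.084 ]
head [282.  176.6] [0.4583 0.5558 0.075 ] [0.457  0.5447 0.084 ]
tip [293.6 177.6] [0.4829 0.5431 0.0778] [0.4817 0.5357 0.084 ]Traceback (most recent call last):
  File "<stdin>", line 18, in <module>
  File "h.py", line 6, in pt
    c=optics.camera_info(n);K=np.array(c['intrinsics']);R=np.array(c['orientation']);t=np.array(c['xyz'])
ValueError: time passes only in moves, steps and waits
```

```bash
cat >> h.py <<'E'
_ci={}
def cloud(n,d,u0,u1,v0,v1):
    c=_ci.setdefault(n,optics.camera_info(n));K=np.array(c['intrinsics']);R=np.array(c['orientation']);t=np.array(c['xyz'])
    vv,uu=np.mgrid[v0:v1,u0:u1]; r=np.stack([uu,vv,np.ones_like(uu)],-1)@np.linalg.inv(K).T
    return (r*d[v0:v1,u0:u1,None])@R.T+t
E
python3 - <<'E'
from h import *
np.set_printoptions(precision=4,suppress=True)
for n,b in (('top',(205,290,212,312)),('side',(212,303,150,190))):
    d=np.load(f'pics/{n}0.npy');P=cloud(n,d,*b)
    print(n,'board z',np.median(P[...,2]))
    img=cv2.imread(f'pics/{n}0.png')[b[2]:b[3],b[0]:b[1]]
    hsv=cv2.cvtColor(img,cv2.COLOR_BGR2HSV)
    m=(P[...,2]>.0725)&(P[...,2]<.1)
    k,l,st,_=cv2.connectedComponentsWithStats(m.astype(np.uint8));k=1+np.argmax(st[1:,4]);Q=P[l==k]
    # handle: fit line on points with z>.085
    H=Q[Q[:,2]>.085]; c=H[:,:2].mean(0); vx,vy,_,_=cv2.fitLine(H[:,:2].astype(np.float32),cv2.DIST_HUBER,0,.001,.001).ravel()
    a=np.array([vx,vy]); a*=np.sign(a[0]); yaw=np.degrees(np.arctan2(a[1],a[0]))
    s=(Q[:,:2]-c)@a; w=(Q[:,:2]-c)@[-a[1],a[0]]
    print(len(Q),len(H),'yaw',yaw,'ext',s.min(),s.max(),np.ptp(s),'mid',c+a*(s.min()+s.max())/2)
    s-= (s.min()+s.max())/2
    for lo in np.arange(-.1,.1,.02):
        k=(s>=lo)&(s<lo+.02)
        if k.any(): print(round(lo,3),w[k].min(),w[k].max(),np.median(Q[k,2]),Q[k,2].max())
E
```

```text
top board z 0.069082556663279
1026 400 yaw -32.976128 ext -0.0801797665606602 0.10892802443369784 0.18910779099435804 mid [0.4042 0.5911]
-0.1 -0.006135221530510501 0.007213171371313774 0.08088802283810415 0.085615716500545
-0.08 -0.006489050704013108 0.007151514915280152 0.08435071444965897 0.08809111464898789
-0.06 -0.006544297171878685 0.007362744248625534 0.0878755357444197 0.09219295117406912
-0.04 -0.006482930421608202 0.007142796819874998 0.0894327717857411 0.09361515176607682
-0.02 -0.006431935793812981 0.007330260890426261 0.08974378573418074 0.09344460522094111
0.0 -0.006549117090344413 0.007148072776650093 0.08949455242297888 0.09368355250480509
0.02 -0.010486275379460619 0.011277343563067416 0.08739770009259051 0.09296743551411668
0.04 -0.02187283472783369 0.021615689700892404 0.07766635387261722 0.08662207775896957
0.06 -0.02292714787544213 0.023157398663806263 0.07547287727737578 0.08172263572082195
0.08 -0.018773101212758662 0.018130018903674012 0.07829230629306211 0.08480271670400552
side board z 0.06896858885323409
601 197 yaw -33.908997 ext -0.08242603482876024 0.10
[... 228 characters left out ...]
7
-0.06 -0.007109493945242862 0.006454952838139459 0.08703354763204751 0.0914593724311975
-0.04 -0.007233089707125327 0.007592836460867061 0.08888305909004868 0.09215639920532703
-0.02 -0.005240026335765427 0.00708574556480936 0.08820813096870067 0.09237708728806748
0.0 -0.005234547145540783 0.007507413753460674 0.08825187351518027 0.09267680611962259
0.02 -0.010356684569540137 0.011086134755244989 0.08647792008189459 0.0915203302329296
0.04 -0.0204415879505768 0.022349782129986645 0.07762248142846645 0.0862697654790433
0.06 -0.021042999724786564 0.027732231437991132 0.07515673660578981 0.08027290556264055
0.08 -0.015980229259668098 0.02098415649400994 0.07756905194088393 0.08282316513361099
```

```bash
python3 - <<'E'
from h import *
np.set_printoptions(precision=3,suppress=True)
d=np.load('pics/top0.npy');ds=np.load('pics/side0.npy')
print('top');
for nm,u in dict(kettleTop=(80,120),kettlehandle=(195,155),leftcab=(40,350),lefthandle=(60,298),tum=(397,215),mill=(337,117),shaker=(384,135),doortop=(500,340),doorcorner=(370,328),turnL=(240,172),turnR=(322,176),grip=(235,390),boardTL=(120,115),boardBL=(106,318),boardBR=(420,318)).items(): print(nm,pt('top',d,*u))
print('side')
for nm,u in dict(cab=(160,130),box=(200,30),pot=(60,30),door=(60,200),doortop=(100,330),kettle=(320,50),arm=(105,30),grip=(130,125)).items(): print(nm,pt('side',ds,*u))
E
```

```text
top
kettleTop [0.607 0.818 0.301]
kettlehandle [0.592 0.676 0.174]
leftcab [ 0.157  1.275 -0.452]
lefthandle [ 0.325  1.044 -0.109]
tum [0.501 0.291 0.079]
mill [0.648 0.422 0.226]
shaker [0.641 0.329 0.158]
doortop [0.267 0.116 0.119]
doorcorner [ 0.208  0.25  -0.639]
turnL [0.586 0.61  0.075]
turnR [0.579 0.443 0.08 ]
grip [0.238 0.555 0.369]
boardTL [0.621 0.764 0.288]
boardBL [0.296 0.853 0.07 ]
boardBR [0.301 0.25  0.071]
side
cab [ 0.095  1.277 -0.208]
box [0.293 1.59  0.039]
pot [-0.163  1.428  0.135]
door [0.214 0.107 0.45 ]
doortop [0.214 0.058 0.326]
kettle [0.591 0.752 0.278]
arm [0.199 0.499 0.449]
grip [0.194 0.482 0.294]
```

```bash
python3 -m crank '[{"gripper":0,"linear":[0,0,0],"dr":[0,-0.09,0.05]},{"gripper":0,"linear":[0,0,0],"dr":[0,-0.09,0.05]},{"gripper":0,"linear":[0,0,0],"dr":[0,-0.09,0.05]},{"gripper":0,"linear":[0,0,0],"dr":[0,-0.09,0.05]},{"gripper":0,"linear":[0,0,0],"dr":[0,0,0]}]'; python3 -c "
from bench import manip
o=manip.get_obs();print(repr(o['joints']),repr(o['tcp_pos']),repr(o['tool_rot']))"
```

```text
time: 0.72
tcp_pos: [0.2037, 0.5374, 0.247]
tool_rot: [[-0.789, 0.529, 0.313], [0.505, 0.848, -0.159], [-0.35, 0.033, -0.936]]
ft_force: [-0.3, -1.0, -0.9]
width: 0.999
array([ 77.1024462 ,  20.68046659,  85.10622598, -20.25822676,
        80.05497723,  23.93794832]) array([0.20369223, 0.53740643, 0.24702886]) array([[-0.78885107,  0.5286567 ,  0.31342635],
       [ 0.50518691,  0.84820292, -0.15917911],
       [-0.35000025,  0.03277028, -0.93617623]])
```

```bash
cat > fk.py <<'E'
import numpy as np
from scipy.spatial.transform import Rotation as R
from scipy.optimize import least_squares
D=[([64.8879,17.6184,86.3736,.001,76.1102,-4.2118],[.2049,.5366,.2475]),
([77.1024462,20.68046659,85.10622598,-20.25822676,80.05497723,23.93794832],[0.20369223,0.53740643,0.24702886])]
def Rot(j):
    return R.from_euler('z',j[0],degrees=True)*R.from_euler('y',j[1]+j[2],degrees=True)*R.from_euler('z',j[3],degrees=True)*R.from_euler('y',j[4],degrees=True)*R.from_euler('z',j[5],degrees=True)
def pts(j,p):
    H,L1,L2,Lt,d=p
    Z=R.from_euler('z',j[0],degrees=True)
    s=Z.apply([0,d,H]); e=s+(Z*R.from_euler('y',j[1],degrees=True)).apply([0,0,L1])
    F=Z*R.from_euler('y',j[1]+j[2],degrees=True)
    w=e+F.apply([0,0,L2]); t=w+Rot(j).apply([0,0,Lt])
    return s,e,w,t
def fit(D,p0=(.15,.5,.43,.3,.042)):
    return least_squares(lambda p:np.concatenate([(pts(j,p)[3]-np.array(t))*1000 for j,t in D]+[0.02*(np.array(p)-p0)*1000]),p0)
E
python3 - <<'E'
from fk import *
np.set_printoptions(precision=4,suppress=True)
print(Rot(D[1][0]).as_matrix())
f=fit(D);print(f.x,f.fun)
E
```

```text
[[-0.5287 -0.7889  0.3134]
 [-0.8482  0.5052 -0.1592]
 [-0.0328 -0.35   -0.9362]]
[0.1627 0.5643 0.4154 0.3529 0.042 ] [ 0.3641  0.2608 -0.2664 -0.2985 -0.3225  0.2613  0.2547  1.2858 -0.2923
  1.0577 -0.0006]
```

```bash
cat >> fk.py <<'E'
P0=np.array([0.1627,0.5643,0.4154,0.3529,0.042])
def tool(j): return (Rot(j)*R.from_euler('z',90,degrees=True))
def ik(t,Rm,j0,p=P0):
    Rt=R.from_matrix(Rm)
    lo=np.array([-179,-60,8.2,-81.6,5.8,-153.7]);hi=np.array([179,130.4,133.3,261.6,156.4,153.7])
    f=least_squares(lambda j:np.concatenate([(pts(j,p)[3]-t)*100,(Rt.inv()*tool(j)).as_rotvec()*30]),j0,bounds=(lo,hi))
    return f.x,np.abs(f.fun).max()
def ori(yaw,th,roll=0):
    "tool rot: spoon yaw deg, lean th deg (z leans toward +spoon x), roll about spoon axis"
    a=np.radians(yaw);sx=np.array([np.cos(a),np.sin(a),0]);sy=np.array([-sx[1],sx[0],0]);th=np.radians(th)
    z=np.sin(th)*sx-np.cos(th)*np.array([0,0,1]);x=np.cross(sy,z)
    M=np.column_stack([x,sy,z]); return R.from_rotvec(sx*np.radians(roll)).as_matrix()@M
def doordist(a,b):
    q=a+(b-a)*np.linspace(0,1,60)[:,None]
    dx=np.maximum(0,np.maximum(.175-q[:,0],q[:,0]-.215)); dy=np.maximum(0,q[:,1]-.25)
    return np.hypot(dx,dy).min()
def rep(t,M,j0=(77,20,85,-20,80,24)):
    j,e=ik(np.array(t),M,j0);S=pts(j,P0)
    return j,e,[doordist(S[i],S[i+1]) for i in range(3)],S
E
python3 - <<'E'
from fk import *
np.set_printoptions(precision=3,suppress=True)
for nm,c,yaw,zs in(('pick',(.404,.5905),-33,.091),('place',(.4045,.4533),-24.8,.095)):
  for gx in (8,-10):
    for th in (20,25,30,35,40,45):
      a=np.radians(yaw);t=np.array([c[0]+gx/1e3*np.cos(a),c[1]+gx/1e3*np.sin(a),zs])
      j,e,dd,S=rep(t,ori(yaw,th)); print(nm,gx,th,np.round(j,1),round(e,3),np.array(dd),S[1],S[2])
E
```

```text
pick 8 20 [ 61.3  38.1  78.2 -21.8  66.8  13.5] 0.0 [0.075 0.088 0.389] [0.131 0.325 0.607] [0.309 0.652 0.423]
pick 8 25 [ 63.5  39.   78.2 -26.9  68.1  17.9] 0.0 [0.087 0.102 0.389] [0.121 0.337 0.601] [0.286 0.667 0.411]
pick 8 30 [ 65.6  40.2  78.1 -31.8  69.8  22. ] 0.0 [0.098 0.117 0.389] [0.112 0.349 0.594] [0.263 0.682 0.397]
pick 8 35 [ 67.6  41.6  78.  -36.4  71.8  25.9] 0.0 [0.109 0.133 0.389] [0.104 0.362 0.585] [0.241 0.696 0.38 ]
pick 8 40 [ 69.5  43.1  77.8 -40.7  74.1  29.4] 0.0 [0.118 0.149 0.389] [0.096 0.376 0.575] [0.22  0.71  0.361]
pick 8 45 [ 71.2  44.8  77.6 -44.8  76.6  32.7] 0.0 [0.127 0.165 0.389] [0.088 0.39  0.563] [0.201 0.722 0.341]
pick -10 20 [ 62.7  38.3  77.8 -21.6  67.5  14.7] 0.0 [0.083 0.095 0.39 ] [0.123 0.33  0.605] [0.294 0.662 0.423]
pick -10 25 [ 64.9  39.3  77.6 -26.6  69.   18.9] 0.0 [0.095 0.11  0.39 ] [0.114 0.342 0.599] [0.271 0.677 0.411]
pick -10 30 [ 67.   40.6  77.4 -31.4  70.8  22.9] 0.0 [0.106 0.126 0.39 ] [0.104 0.354 0.591] [0.248 0.692 0.397]
pick -10 35 [ 69.   42.   77.2 -35.9  72.9  26.6] 0.0 [0.116 0.142 0.39 ] [0.096 0.367
[... 923 characters left out ...]
555 0.345]
place -10 20 [ 56.5  25.8 100.2 -24.9  53.5   6.2] 0.0 [0.075 0.05  0.264] [0.1   0.228 0.671] [0.286 0.508 0.427]
place -10 25 [ 59.3  26.4 101.2 -31.3  54.   13.1] 0.0 [0.083 0.065 0.264] [0.092 0.237 0.668] [0.26  0.52  0.415]
place -10 30 [ 62.   27.3 102.1 -37.5  55.2  19.9] 0.0 [0.091 0.079 0.264] [0.084 0.248 0.664] [0.235 0.532 0.401]
place -10 35 [ 64.5  28.5 102.9 -43.2  56.9  26.4] 0.0 [0.098 0.093 0.264] [0.078 0.261 0.659] [0.212 0.542 0.384]
place -10 40 [ 67.   30.  103.6 -48.5  59.1  32.4] 0.0 [0.106 0.105 0.264] [0.072 0.276 0.652] [0.19  0.553 0.365]
place -10 45 [ 69.2  31.7 104.2 -53.2  61.7  38. ] 0.0 [0.117 0.117 0.264] [0.066 0.292 0.643] [0.169 0.562 0.345]
```

```bash
cat > go.py <<'E'
from fk import *
from bench import manip
np.set_printoptions(precision=4,suppress=True)
def delta(t,M):
    o=manip.get_obs();p=np.array(o['tcp_pos']);T=np.array(o['tool_rot'])
    rv=R.from_matrix(T.T@M).as_rotvec()
    d=np.array(t)-p
    print('pos',p,'F',np.array(o['ft_force']),'w',round(o['width'],3),'t',o['time'])
    print('rotvec(tool now)',rv,'deg',np.degrees(np.linalg.norm(rv)))
    print('lin mm in tool now',1000*T.T@d,' in target frame',1000*M.T@d,'err world',1000*d)
E
python3 - <<'E'
from go import *
M=ori(-33,37);z=M[:,2]
t=np.array([.404,.5905,.091])-.08*z
print(t);delta(t,M)
for s in np.linspace(0,1,5): print(rep(np.array([.2037,.5374,.247])*(1-s)+s*t,M)[:3])
E
```

```text
[0.3636 0.6167 0.1549]
pos [0.2037 0.5374 0.247 ] F [-0.3227 -1.0333 -0.9011] w 0.999 t 0.725
rotvec(tool now) [ 0.0378 -0.2883  0.0005] deg 16.658206557742908
lin mm in tool now [-53.8434 148.8041 123.7583]  in target frame [-17.17   153.6234 128.3079] err world [159.9298  79.3153 -92.138 ]
(array([ 84.0722,  27.364 ,  81.6036, -32.4034,  89.9679,  32.639 ]), np.float64(1.1657341758564144e-14), [np.float64(0.19038781664392124), np.float64(0.1902467789895401), np.float64(0.2874000000000001)])
(array([ 80.8734,  30.3457,  79.9188, -33.4331,  87.2418,  30.8138]), np.float64(1.3877787807814457e-14), [np.float64(0.17513242879974383), np.float64(0.17544494972036176), np.float64(0.308566223508629)])
(array([ 77.9009,  33.5796,  77.5947, -34.3619,  84.936 ,  29.0093]), np.float64(2.220446049250313e-14), [np.float64(0.16071343188232945), np.float64(0.163671126932246), np.float64(0.33419029521616267)])
(array([ 75.1467,  37.0488,  74.6113, -35.1757,  83.0747,  27.1701]), np.float64(1.1790568521519162e-12), [np.float64(0.14707514241590405), np.float64(0.1564887186771119), np.float64(0.3635059385744025)])
(array([ 72.5999,  40.7487,  70.9335, -35.8602,  81.6816,  25.2396]), np.float64(1.186550857568136e-14), [np.float64(0.13425541909475724), np.float64(0.15497302840373475), np.float64(0.39569351293264593)])
```

```bash
python3 -m crank '[{"gripper":0.2,"linear":[0,0,0],"dr":[0.0126,-0.096,0]},{"gripper":0.2,"linear":[0,0,0],"dr":[0.0126,-0.096,0]},{"gripper":0.2,"linear":[0,0,0],"dr":[0.0126,-0.096,0]},{"gripper":0.3,"linear":[-2.9,25.6,21.4],"dr":[0,0,0]},{"gripper":0.4,"linear":[-2.9,25.6,21.4],"dr":[0,0,0]},{"gripper":0.4,"linear":[-2.9,25.6,21.4],"dr":[0,0,0]},{"gripper":0.4,"linear":[-2.9,25.6,21.4],"dr":[0,0,0]},{"gripper":0.4,"linear":[-2.9,25.6,21.4],"dr":[0,0,0]},{"gripper":0.4,"linear":[-2.9,25.6,21.4],"dr":[0,0,0]},{"gripper":0.4,"linear":[0,0,0],"dr":[0,0,0]}]'; python3 - <<'E'
from go import *
import h
M=ori(-33,37);z=M[:,2]
t=np.array([.404,.5905,.091])
delta(t,M)
h.save('top','top1');h.save('side','side1')
import cv2
cv2.imwrite('pics/c1.png',np.vstack([cv2.resize(cv2.imread('pics/top1.png')[180:340,180:440],(780,480))[:300*1],cv2.resize(cv2.imread('pics/side1.png')[90:250,90:350],None,fx=1.8,fy=1.8)[:288,:].repeat(1,0).copy() if False else cv2.resize(cv2.imread('pics/side1.png')[90:190,150:410],(780,300))]))
E
```

```text
time: 1.98
tcp_pos: [0.3684, 0.6159, 0.1541]
tool_rot: [[-0.667, 0.549, 0.503], [0.439, 0.836, -0.33], [-0.602, 0.0, -0.799]]
ft_force: [-0.7, -0.3, 0.8]
width: 0.6
pos [0.3684 0.6159 0.1541] F [-0.6747 -0.3275  0.84  ] w 0.6 t 1.975
rotvec(tool now) [-0.0029  0.0002 -0.0046] deg 0.308378037705818
lin mm in tool now [ 3.0471 -1.6474 76.6625]  in target frame [ 3.0434 -1.853  76.658 ] err world [ 35.6435 -25.3566 -63.0534]
```

View pics/c1.png

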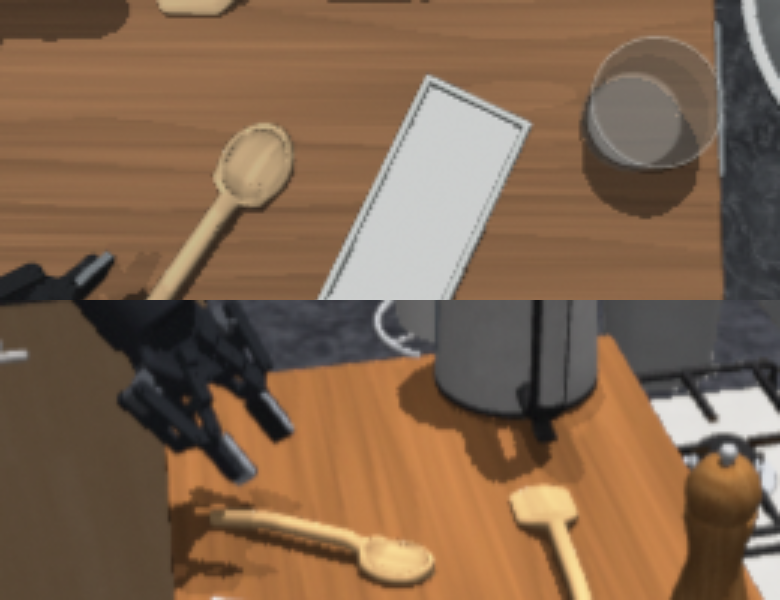

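View pics/side1.png

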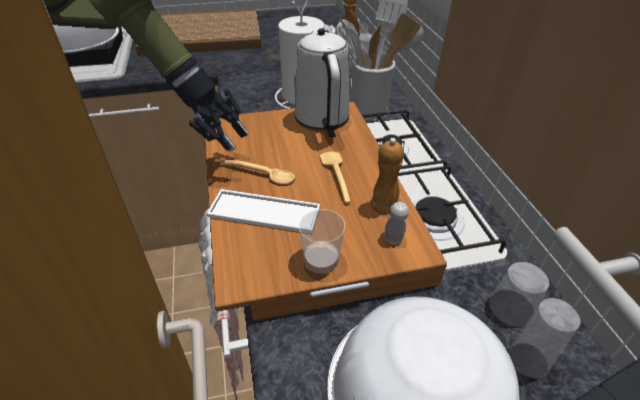

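The gripper hovers above the spoon's tail with its fingertips at about (228,140) and (240,128) in the side view. Door and rest are clear. Next I come down most of the way along the tool axis.

```bash
python3 -m crank '[{"gripper":0.4,"linear":[1,-0.5,14],"dr":[-0.003,0,-0.004]},{"gripper":0.4,"linear":[1,-0.5,14],"dr":[0,0,0]},{"gripper":0.4,"linear":[1,-0.5,14],"dr":[0,0,0]},{"gripper":0.4,"linear":[0,0,10],"dr":[0,0,0]},{"gripper":0.4,"linear":[0,0,0],"dr":[0,0,0]},{"gripper":0.4,"linear":[0,0,0],"dr":[0,0,0]}]'; python3 - <<'E'
from go import *
import h,cv2
M=ori(-33,37)
delta([.404,.5905,.091],M)
h.save('top','top2');h.save('side','side2')
cv2.imwrite('pics/c2.png',np.vstack([cv2.resize(cv2.imread('pics/top2.png')[215:315,180:310],None,fx=3,fy=3,interpolation=cv2.INTER_CUBIC),cv2.resize(cv2.imread('pics/side2.png')[110:200,190:320],None,fx=3,fy=3,interpolation=cv2.INTER_CUBIC)]))
for s in(0,.01,.019): 
    o=manip.get_obs(); print(h.proj('side',o['tcp_pos']+s*o['tool_rot'][:,2]),h.proj('top',o['tcp_pos']+s*o['tool_rot'][:,2]))
E
```

```text
time: 2.82
tcp_pos: [0.3892, 0.5995, 0.1134]
tool_rot: [[-0.67, 0.543, 0.506], [0.435, 0.84, -0.324], [-0.601, 0.003, -0.799]]
ft_force: [0.1, -0.1, 0.2]
width: 0.599
pos [0.3892 0.5995 0.1134] F [ 0.1118 -0.0859  0.1952] w 0.599 t 2.825
rotvec(tool now) [ 0.0037 -0.0005  0.    ] deg 0.21635590655895545
lin mm in tool now [-0.3329  0.4392 28.343 ]  in target frame [-0.3195  0.5454 28.3413] err world [ 14.8156  -8.9711 -22.4421]
[247.7696 155.4606] [237.5055 269.4591]
[250.5096 158.8469] [240.0434 266.8591]
[252.9575 161.8721] [242.2807 264.5671]
```

View pics/c2.png

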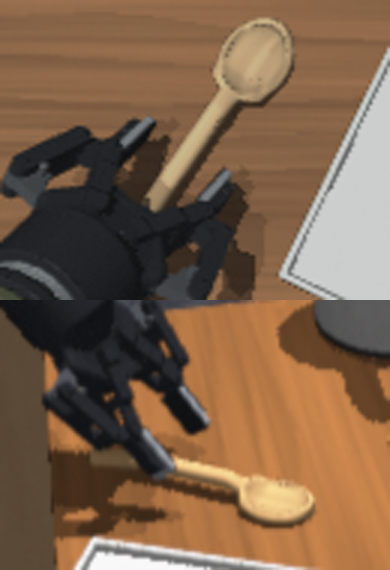

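Fingers straddle the handle: tips at about (145,125) and (222,175) in the upper crop, their middle a couple of mm left of the handle line. I'll shift about 1 mm right, finish the descent and close.

```bash
python3 -m crank '[{"gripper":0.4,"linear":[-0.1,-0.5,10],"dr":[0.002,0,0]},{"gripper":0.4,"linear":[-0.1,-0.5,10],"dr":[0.002,0,0]},{"gripper":0.4,"linear":[0,0,8],"dr":[0,0,0]},{"gripper":0.4,"linear":[0,0,0],"dr":[0,0,0]},{"gripper":0.4,"linear":[0,0,0],"dr":[0,0,0]}]'; python3 - <<'E'
from go import *
delta([.404,.5905,.091],ori(-33,37))
E
```

```text
time: 3.55
tcp_pos: [0.403, 0.5892, 0.0909]
tool_rot: [[-0.67, 0.545, 0.504], [0.435, 0.839, -0.328], [-0.602, -0.001, -0.799]]
ft_force: [-0.3, -0.2, -0.3]
width: 0.602
pos [0.403  0.5892 0.0909] F [-0.2577 -0.2471 -0.3049] w 0.602 t 3.55
rotvec(tool now) [-0.0007 -0.0003  0.0002] deg 0.0465673020827057
lin mm in tool now [-0.1539  1.6754  0.0443]  in target frame [-0.1536  1.6754  0.0455] err world [1.0384 1.3234 0.0561]
```

```bash
python3 -m crank '[{"gripper":0.6,"linear":[0,0,0],"dr":[0,0,0]},{"gripper":0.75,"linear":[0,0,0],"dr":[0,0,0]},{"gripper":0.8,"linear":[0,0,0],"dr":[0,0,0]},{"gripper":1,"linear":[0,0,0],"dr":[0,0,0]},{"gripper":1,"linear":[0,0,0],"dr":[0,0,0]},{"gripper":1,"linear":[0,0,0],"dr":[0,0,0]},{"gripper":1,"linear":[0,0,0],"dr":[0,0,0]}]'; python3 - <<'E'
from go import *
import h,cv2
delta([.404,.5905,.091],ori(-33,37))
h.save('top','top3');h.save('side','side3')
cv2.imwrite('pics/c3.png',np.vstack([cv2.resize(cv2.imread('pics/top3.png')[215:315,180:310],None,fx=3,fy=3,interpolation=cv2.INTER_CUBIC),cv2.resize(cv2.imread('pics/side3.png')[110:200,190:320],None,fx=3,fy=3,interpolation=cv2.INTER_CUBIC)]))
E
```

```text
time: 4.42
tcp_pos: [0.4029, 0.5896, 0.0914]
tool_rot: [[-0.67, 0.544, 0.505], [0.435, 0.839, -0.327], [-0.602, 0.0, -0.799]]
ft_force: [-1.5, 2.0, 3.6]
width: 0.147
pos [0.4029 0.5896 0.0914] F [-1.4573  1.9595  3.6486] w 0.147 t 4.425
rotvec(tool now) [ 0.0002 -0.0004  0.    ] deg 0.024730165591261285
lin mm in tool now [-0.0873  1.3949  0.5623]  in target frame [-0.087   1.3951  0.562 ] err world [ 1.1017  0.948  -0.3964]
```

View pics/c3.png

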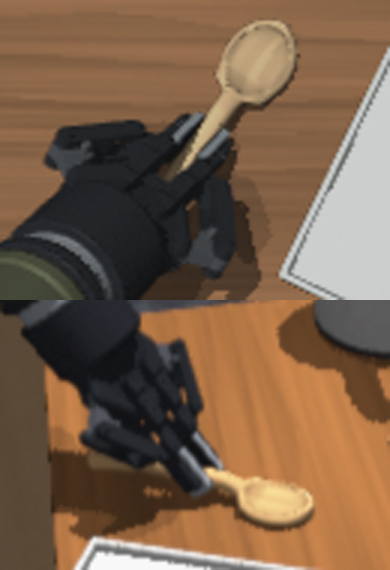

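Opening 0.147 (about 12.5 mm): the handle is held and the spoon is undisturbed. I lift straight up 50 mm.

```bash
python3 -m crank '[{"gripper":1,"linear":[-3,0,-4],"dr":[0,0,0]},{"gripper":1,"linear":[-6,0,-8],"dr":[0,0,0]},{"gripper":1,"linear":[-9,0,-12],"dr":[0,0,0]},{"gripper":1,"linear":[-9,0,-12],"dr":[0,0,0]},{"gripper":1,"linear":[-3,0,-4],"dr":[0,0,0]},{"gripper":1,"linear":[0,0,0],"dr":[0,0,0]},{"gripper":1,"linear":[0,0,0],"dr":[0,0,0]}]'; cat > spoon.py <<'E'
from h import *
def measure(n,d,box,zlo,zhi,col=None):
    P=cloud(n,d,*box); img=cv2.imread(f'pics/{col}.png')[box[2]:box[3],box[0]:box[1]]
    hsv=cv2.cvtColor(img,cv2.COLOR_BGR2HSV)
    m=(P[...,2]>zlo)&(P[...,2]<zhi)&(hsv[...,1]>60)&(hsv[...,2]>110)
    k,l,st,_=cv2.connectedComponentsWithStats(m.astype(np.uint8))
    return P,m,l,st
E
python3 - <<'E'
from go import *
import h,cv2
delta([.404,.5905,.141],ori(-33,37))
h.save('top','top4');h.save('side','side4')
cv2.imwrite('pics/c4.png',np.vstack([cv2.resize(cv2.imread('pics/top4.png')[215:315,180:310],None,fx=3,fy=3,interpolation=cv2.INTER_CUBIC),cv2.resize(cv2.imread('pics/side4.png')[110:200,190:320],None,fx=3,fy=3,interpolation=cv2.INTER_CUBIC)]))
E
```

```text
time: 5.4
tcp_pos: [0.4026, 0.5889, 0.1405]
tool_rot: [[-0.67, 0.545, 0.504], [0.434, 0.839, -0.329], [-0.601, -0.002, -0.799]]
ft_force: [0.2, -0.2, -0.3]
width: 0.147
pos [0.4026 0.5889 0.1405] F [ 0.1892 -0.1879 -0.297 ] w 0.147 t 5.4
rotvec(tool now) [-0.0014 -0.0004  0.0008] deg 0.09435955045903625
lin mm in tool now [-0.5581  2.1013 -0.1546]  in target frame [-0.5565  2.1019 -0.1514] err world [1.4411 1.5704 0.4559]
```

View pics/c4.png

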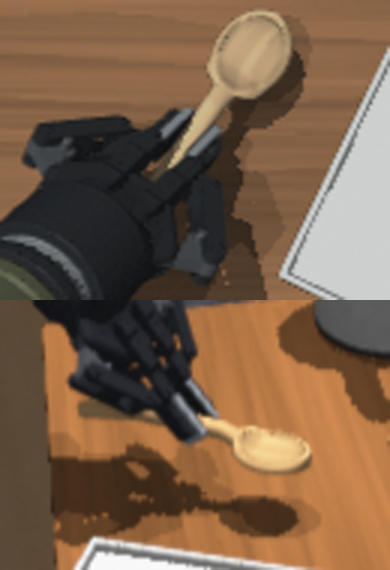

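```bash
cat > head.py <<'E'
from h import *
np.set_printoptions(precision=4,suppress=True)
def head(n,f,box,zlo,zhi,base,cut=.05):
    d=np.load(f'pics/{f}.npy');P=cloud(n,d,*box)
    hsv=cv2.cvtColor(cv2.imread(f'pics/{f}.png')[box[2]:box[3],box[0]:box[1]],cv2.COLOR_BGR2HSV)
    m=(P[...,2]>zlo)&(P[...,2]<zhi)&(hsv[...,1]>50)&(hsv[...,2]>100)
    k,l,st,_=cv2.connectedComponentsWithStats(m.astype(np.uint8));k=1+np.argmax(st[1:,4]);Q=P[l==k]
    return Q
def ana(Q,yaw,mid):
    a=np.radians(yaw);sx=np.array([np.cos(a),np.sin(a)]);sy=np.array([-sx[1],sx[0]])
    s=(Q[:,:2]-mid)@sx;w=(Q[:,:2]-mid)@sy
    k=s>.048
    H=Q[k];A=np.column_stack([s[k],w[k],np.ones(k.sum())]);c=np.linalg.lstsq(A,H[:,2],rcond=None)[0]
    print(len(H),'tip s',round(s.max(),4),'w range',w[k].min(),w[k].max(),'wmid',(w[k].min()+w[k].max())/2,'mean z',H[:,2].mean(),'slopes deg',np.degrees(c[:2]))
    for lo in (-.1,-.08,-.06,0,.01,.02,.03,.04):
        q=(s>=lo)&(s<lo+.01)
        if q.sum()>5: print('   s',lo,'wmid',(w[q].min()+w[q].max())/2,'zmax',Q[q,2].max(),'zmed',np.median(Q[q,2]))
E
python3 - <<'E'
from head import *
m0=np.array([.4042,.5911])
for n,f,box,zl,zh,m in (('top','top0',(205,290,212,312),.0725,.1,m0),('top','top4',(205,295,205,312),.118,.16,m0),('side','side0',(212,303,150,190),.0725,.1,m0),('side','side4',(212,303,130,175),.118,.16,m0)):
    print(f);ana(head(n,f,box,zl,zh,0),-33,m)
E
```

```text
top0
431 tip s 0.0946 w range -0.02289206466160198 0.023192635496395355 wmid 0.00015028541739668666 mean z 0.07651167157097254 slopes deg [ 3.5973 -0.0408]
   s -0.1 wmid 0.0012852683192956574 zmax 0.08207063725663599 zmed 0.07983827159113177
   s -0.08 wmid 0.0008451063215579768 zmax 0.08743270505072487 zmed 0.08362872144083372
   s -0.06 wmid 0.00043363976001525384 zmax 0.09114603229364826 zmed 0.08713600962257151
   s 0 wmid 0.000618347389988211 zmax 0.09266763085205454 zmed 0.0898648756683802
   s 0.01 wmid 0.0008613019866977488 zmax 0.09368355250480509 zmed 0.08962930317556467
   s 0.02 wmid 0.0005619897732007917 zmax 0.09296743551411668 zmed 0.08997442961982505
   s 0.03 wmid 0.00041996894521232307 zmax 0.09143269570200019 zmed 0.08593757241570404
   s 0.04 wmid 0.000289853649887312 zmax 0.08662207775896957 zmed 0.08064196478498792
top4
525 tip s 0.0947 w range -0.025546053480946768 0.019627021328867386 wmid -0.0029595160760396907 mean z 0.12505074090163562 slopes deg [ 3.2915 -0.3989]
   s 0 wmid -0.004186584796324923 zmax 0.15483080986483222 zmed 0.14030857390497264
   s 0.01
[... 997 characters left out ...]
 zmed 0.08825482665298029
   s 0.03 wmid -0.002752850404927994 zmax 0.08844840470897342 zmed 0.08545181205464125
   s 0.04 wmid -0.002217450001303233 zmax 0.0862697654790433 zmed 0.07930479995288653
side4
262 tip s 0.0939 w range -0.02628625806873656 0.01710122800792525 wmid -0.0045925150304056556 mean z 0.12462510494134997 slopes deg [ 2.2899 -0.1246]
   s 0.01 wmid -0.0026376929783602284 zmax 0.1403935725668406 zmed 0.13786188084716855
   s 0.02 wmid -0.0051689573841312945 zmax 0.14042394083130094 zmed 0.1367819451217719
   s 0.03 wmid -0.00496914478244211 zmax 0.1394026977831071 zmed 0.13421520829565098
   s 0.04 wmid -0.004850559751923067 zmax 0.13401393939546502 zmed 0.12816324545390756
```

```bash
python3 -m crank '[{"gripper":1,"linear":[0,0,0],"dr":[-0.029,0,-0.038]},{"gripper":1,"linear":[0,0,0],"dr":[-0.029,0,-0.038]},{"gripper":1,"linear":[0,0,0],"dr":[-0.028,0,-0.038]},{"gripper":1,"linear":[0,0,0],"dr":[0,0,0]}]'; python3 - <<'E'
from go import *
M=ori(-24.8,37)
delta([.405,.455,.1405],M)
for s in np.linspace(0,1,5): 
    r=rep(np.array([.4027,.5892,.1405])*(1-s)+s*np.array([.405,.455,.1405]),M); print(r[0],r[2])
E
```

```text
time: 6.0
tcp_pos: [0.4023, 0.5886, 0.1412]
tool_rot: [[-0.726, 0.419, 0.546], [0.334, 0.908, -0.253], [-0.602, -0.001, -0.799]]
ft_force: [0.4, 0.4, -1.3]
width: 0.146
pos [0.4023 0.5886 0.1412] F [ 0.426   0.444  -1.2719] w 0.146 t 6.0
rotvec(tool now) [-0.0005 -0.0004  0.0011] deg 0.07326613406281592
lin mm in tool now [ -46.1258 -120.1545   35.7706]  in target frame [ -46.2455 -120.1218   35.7257] err world [   2.6593 -133.5539   -0.7005]
[ 69.4133  37.0278  80.3255 -39.4395  70.8718  20.3552] [np.float64(0.11793254952867506), np.float64(0.1259488718009245), np.float64(0.3866498845688223)]
[ 68.3697  34.1676  85.7627 -40.293   68.3067  21.3675] [np.float64(0.11253240584751635), np.float64(0.11428929601154991), np.float64(0.35643486361760746)]
[ 67.2247  31.4118  90.8865 -41.2243  65.873   22.2396] [np.float64(0.1066566454335012), np.float64(0.10659119301585482), np.float64(0.326219910027126)]
[ 65.9636  28.7377  95.7408 -42.2328  63.5451  22.9753] [np.float64(0.10391992578905598), np.float64(0.09999880463102828), np.float64(0.29600504442508335)]
[ 64.5689  26.1275 100.3571 -43.3187  61.3013  23.5716] [np.float64(0.10621764428437187), np.float64(0.0926981940639475), np.float64(0.26579029681896654)]
```

```bash
python3 -m crank '[{"gripper":1,"linear":[-3,-8,2.4],"dr":[0,0,0]},{"gripper":1,"linear":[-6,-16,4.8],"dr":[0,0,0]},{"gripper":1,"linear":[-6,-16,4.8],"dr":[0,0,0]},{"gripper":1,"linear":[-7,-18,5.4],"dr":[0,0,0]},{"gripper":1,"linear":[-7,-18,5.4],"dr":[0,0,0]},{"gripper":1,"linear":[-7,-18,5.4],"dr":[0,0,0]},{"gripper":1,"linear":[-6,-16,4.8],"dr":[0,0,0]},{"gripper":1,"linear":[-4,-10,2.7],"dr":[0,0,0]},{"gripper":1,"linear":[0,0,0],"dr":[0,0,0]},{"gripper":1,"linear":[0,0,0],"dr":[0,0,0]}]';python3 - <<'E'
from go import *
import h,cv2
delta([.405,.455,.0955],ori(-24.8,37))
h.save('top','top5');h.save('side','side5')
cv2.imwrite('pics/c5.png',np.vstack([cv2.resize(cv2.imread('pics/top5.png')[205:325,240:400],None,fx=3,fy=2.5,interpolation=cv2.INTER_CUBIC),cv2.resize(cv2.imread('pics/side5.png')[150:250,190:350],None,fx=3,fy=3,interpolation=cv2.INTER_CUBIC)]))
E
```

```text
time: 7.25
tcp_pos: [0.4055, 0.4567, 0.1404]
tool_rot: [[-0.725, 0.42, 0.546], [0.336, 0.908, -0.252], [-0.601, 0.001, -0.799]]
ft_force: [0.4, 0.2, 0.2]
width: 0.14
pos [0.4055 0.4567 0.1404] F [0.4058 0.1849 0.245 ] w 0.14 t 7.25
rotvec(tool now) [ 0.0005 -0.0005 -0.0005] deg 0.05197588230336211
lin mm in tool now [26.7936 -1.8144 36.036 ]  in target frame [26.814  -1.7822 36.0224] err world [ -0.5077  -1.7287 -44.9058]
```

View pics/c5.png

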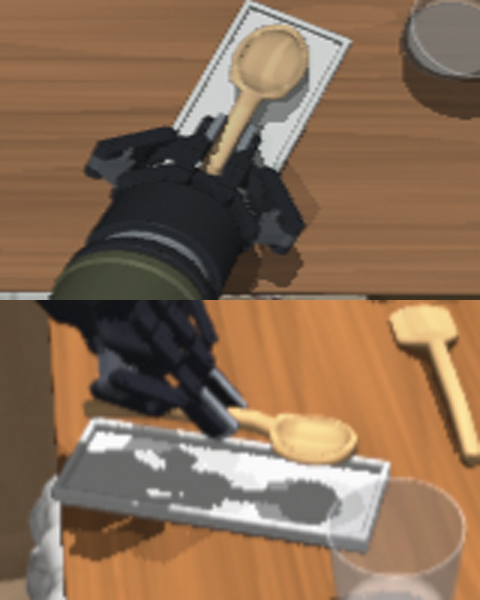

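View pics/side5.png

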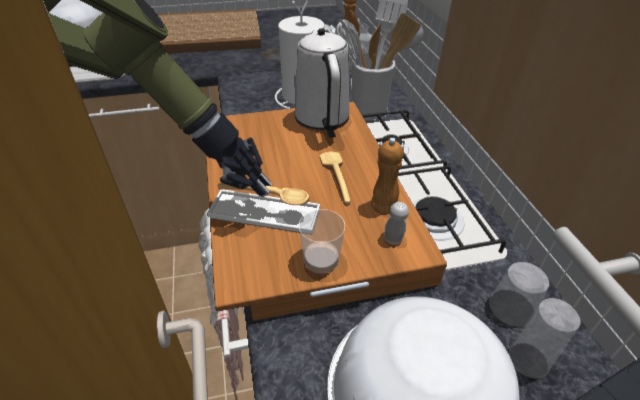

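```bash
python3 - <<'E'
from head import *
for n,f,box,c,y in (('top','top5',(290,355,205,275),(.4041,.4538),-24.9),('side','side5',(255,320,180,212),(.4048,.4528),-24.5)):
    Q=head(n,f,box,.116,.16,0);print(f);ana(Q,y,np.array(c))
E
```

```text
top5
506 tip s 0.0948 w range -0.020085289621605173 0.025367485266856175 wmid 0.002641097822625501 mean z 0.12502554083840883 slopes deg [2.7576 0.1973]
   s 0 wmid 0.002086481916427286 zmax 0.14083258280669575 zmed 0.13940678093683262
   s 0.01 wmid 0.0027114605479373576 zmax 0.14166050994260893 zmed 0.13879008395442788
   s 0.02 wmid 0.002973689424222773 zmax 0.1409082821227785 zmed 0.1384292833784433
   s 0.03 wmid 0.0014852108592870407 zmax 0.1420931196163382 zmed 0.13487858578239853
   s 0.04 wmid 0.002543836553551126 zmax 0.13618588951771038 zmed 0.13004072711771963
side5
326 tip s 0.0929 w range -0.019978240171650615 0.026425622343578866 wmid 0.0032236910859641255 mean z 0.1246110804339108 slopes deg [ 3.5791 -0.1998]
   s 0.01 wmid 0.004557194180370321 zmax 0.1427066297814783 zmed 0.13856345583634772
   s 0.02 wmid 0.0029245020065239986 zmax 0.14052225426399023 zmed 0.1368320803740941
   s 0.03 wmid 0.0022944168635495553 zmax 0.13738626102693707 zmed 0.13369202796488944
   s 0.04 wmid 0.002699530924604508 zmax 0.1332113709607552 zmed 0.12796839749491867
```

The spoon hangs level over the rest, in line with it, tip 94 mm from the rest's centre and 2.6 mm too far left. I correct that while lowering 42 mm.

```bash
python3 -m crank '[{"gripper":1,"linear":[6,-1.3,8],"dr":[0,0,0]},{"gripper":1,"linear":[7.2,-1.3,9.6],"dr":[0,0,0]},{"gripper":1,"linear":[6.6,0,8.8],"dr":[0,0,0]},{"gripper":1,"linear":[3.6,0,4.8],"dr":[0,0,0]},{"gripper":1,"linear":[1.8,0,2.4],"dr":[0,0,0]},{"gripper":1,"linear":[0,0,0],"dr":[0,0,0]},{"gripper":1,"linear":[0,0,0],"dr":[0,0,0]}]';python3 - <<'E'
from go import *
import h,cv2
delta([.4045,.4543,.0955],ori(-24.8,37))
h.save('top','top6');h.save('side','side6')
from head import *
for n,f,box,c,y in (('top','top6',(290,355,205,275),(.4041,.4538),-24.9),('side','side6',(255,320,180,225),(.4048,.4528),-24.5)):
    Q=head(n,f,box,.074,.11,0);print(f);ana(Q,y,np.array(c))
cv2.imwrite('pics/c6.png',np.vstack([cv2.resize(cv2.imread('pics/top6.png')[205:325,240:400],None,fx=3,fy=2.5,interpolation=cv2.INTER_CUBIC),cv2.resize(cv2.imread('pics/side6.png')[150:250,190:350],None,fx=3,fy=3,interpolation=cv2.INTER_CUBIC)]))
E
```

```text
time: 8.22
tcp_pos: [0.4043, 0.4537, 0.0986]
tool_rot: [[-0.725, 0.42, 0.546], [0.335, 0.908, -0.253], [-0.602, 0.0, -0.799]]
ft_force: [-0.0, 0.5, -0.3]
width: 0.145
pos [0.4043 0.4537 0.0986] F [-0.0284  0.4834 -0.3209] w 0.145 t 8.225
rotvec(tool now) [-0.0002 -0.0003 -0.0004] deg 0.028376250237474313
lin mm in tool now [1.9107 0.6275 2.3885]  in target frame [1.9111 0.6277 2.3881] err world [ 0.1824  0.6072 -3.0573]
top6
460 tip s 0.095 w range -0.022534792446576635 0.02247824617946306 wmid -2.827313355678769e-05 mean z 0.08316783330732139 slopes deg [2.848  0.0652]
   s 0 wmid -0.0009436113314132788 zmax 0.09993782028270937 zmed 0.09763267398879893
   s 0.01 wmid -0.0003494391832338014 zmax 0.1007142712817588 zmed 0.09687588072554987
   s 0.02 wmid -0.0004983684533453252 zmax 0.10094680912817999 zmed 0.0971304627884656
   s 0.03 wmid 9.469520672954635e-05 zmax 0.09738283547737692 zmed 0.09371631971536565
   s 0.04 wmid -0.000481967889924325 zmax 0.09630613663725984 zmed 0.08792913275277359
side6
278 tip s 0.0918 w range -0.02390448661417082 0.02080824429156988 wmid -0.0015481211613004708 mean z 0.08260745981032806 slopes deg [ 2.7994 -0.3702]
   s 0 wmid 0.0029312282288179703 zmax 0.09773810798853055 zmed 0.09738069336031568
   s 0.01 wmid 0.0006853828850528214 zmax 0.09937844449757649 zmed 0.09661558326733583
   s 0.02 wmid -0.0026501990170225316 zmax 0.10007124903219311 zmed 0.0956815924959456
   s 0.03 wmid -0.0019480310381444202 zmax 0.09672716949635363 zmed 0.09162009655673087
   s 0.04 wmid -0.001365979844146551 zmax 0.09252110351791631 zmed 0.08666042098961213
```

View pics/c6.png

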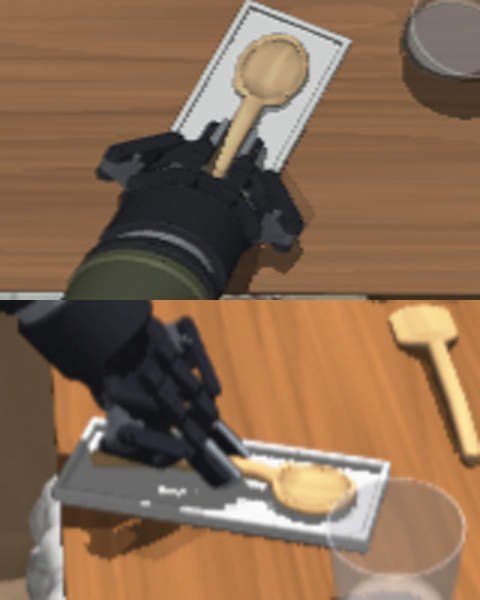

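Well centred (0 mm across, tip at 95 mm) and about 2.7 mm above its seat. I set it down in small steps.

```bash
python3 -m crank '[{"gripper":1,"linear":[0.6,0,0.8],"dr":[0,0,0]},{"gripper":1,"linear":[0.6,0,0.8],"dr":[0,0,0]},{"gripper":1,"linear":[0.3,0,0.4],"dr":[0,0,0]},{"gripper":1,"linear":[0,0,0],"dr":[0,0,0]},{"gripper":1,"linear":[0,0,0],"dr":[0,0,0]}]'
```

```text
time: 8.95
tcp_pos: [0.4042, 0.4535, 0.0957]
tool_rot: [[-0.725, 0.42, 0.546], [0.335, 0.908, -0.253], [-0.601, -0.001, -0.799]]
ft_force: [0.7, -0.1, -1.3]
width: 0.141
```

```bash
python3 -m crank '[{"gripper":1,"linear":[0.3,0,0.4],"dr":[0,0,0]},{"gripper":1,"linear":[0,0,0],"dr":[0,0,0]},{"gripper":1,"linear":[0,0,0],"dr":[0,0,0]}]'
```

```text
time: 9.32
tcp_pos: [0.4042, 0.4535, 0.0954]
tool_rot: [[-0.725, 0.42, 0.546], [0.335, 0.908, -0.253], [-0.602, -0.0, -0.799]]
ft_force: [-1.0, 0.5, 1.8]
width: 0.148
```

```bash
python3 -m crank '[{"gripper":1,"linear":[0.3,0,0.4],"dr":[0,0,0]},{"gripper":1,"linear":[0,0,0],"dr":[0,0,0]},{"gripper":1,"linear":[0,0,0],"dr":[0,0,0]}]'; python3 - <<'E'
from go import *
import h
h.save('top','top7')
from head import *
Q=head('top','top7',(290,355,205,275),.074,.11,0);ana(Q,-24.9,np.array((.4041,.4538)))
print(manip.get_obs()['ft_force'],manip.get_obs()['ft_torque'])
E
```

```text
time: 9.7
tcp_pos: [0.4042, 0.4535, 0.0953]
tool_rot: [[-0.725, 0.42, 0.546], [0.335, 0.908, -0.253], [-0.602, -0.0, -0.799]]
ft_force: [-2.3, 0.0, 6.2]
width: 0.148
461 tip s 0.0948 w range -0.023441733627023984 0.02173365510662074 wmid -0.0008540392602016215 mean z 0.08013988116385289 slopes deg [ 3.2825 -0.5577]
   s 0 wmid -0.0013505153941642816 zmax 0.09823087173571954 zmed 0.09389686404965403
   s 0.01 wmid -0.0007533719526671826 zmax 0.09770513104800527 zmed 0.09442677705562397
   s 0.02 wmid -0.0004945886554031768 zmax 0.09723591109236684 zmed 0.09353889843798802
   s 0.03 wmid 0.0009435001470157818 zmax 0.09507550991610758 zmed 0.09107909887894794
   s 0.04 wmid -0.00045071780182750175 zmax 0.09139413073947855 zmed 0.08549194695142259
[-2.8765 -0.4122  5.2869] [-0.1227  0.1472 -0.0828]
```

The force has risen to 5–6 N and the head height is 80 mm as it should be, so the spoon is seated. I open partway so the fingers stay inside the walls.

```bash
python3 -m crank '[{"gripper":1,"linear":[-0.2,0,-0.3],"dr":[0,0,0]},{"gripper":0.82,"linear":[0,0,0],"dr":[0,0,0]},{"gripper":0.78,"linear":[0,0,0],"dr":[0,0,0]},{"gripper":0.74,"linear":[0,0,0],"dr":[0,0,0]},{"gripper":0.7,"linear":[0,0,0],"dr":[0,0,0]},{"gripper":0.7,"linear":[0,0,0],"dr":[0,0,0]},{"gripper":0.7,"linear":[0,0,0],"dr":[0,0,0]}]'; python3 - <<'E'
from go import *
import h,cv2
h.save('top','top8');h.save('side','side8')
from head import *
for n,f,box,c,y in (('top','top8',(290,355,205,275),(.4041,.4538),-24.9),):
    ana(head(n,f,box,.074,.11,0),y,np.array(c))
cv2.imwrite('pics/c8.png',np.vstack([cv2.resize(cv2.imread('pics/top8.png')[205:325,240:400],None,fx=3,fy=2.5,interpolation=cv2.INTER_CUBIC),cv2.resize(cv2.imread('pics/side8.png')[150:250,190:350],None,fx=3,fy=3,interpolation=cv2.INTER_CUBIC)]))
E
```

```text
time: 10.62
tcp_pos: [0.4042, 0.4535, 0.095]
tool_rot: [[-0.725, 0.42, 0.546], [0.335, 0.908, -0.253], [-0.601, -0.001, -0.799]]
ft_force: [-0.7, 1.1, -0.5]
width: 0.299
461 tip s 0.095 w range -0.02346232665675841 0.02177558566208503 wmid -0.0008433704973366905 mean z 0.08005870966447122 slopes deg [ 3.2468 -0.0062]
   s 0 wmid -0.0004535417887997109 zmax 0.09746734246115651 zmed 0.0942183056871494
   s 0.01 wmid -0.001119078268631125 zmax 0.0978578976147374 zmed 0.09380666735169785
   s 0.02 wmid -0.00048446558947829853 zmax 0.09751505342558864 zmed 0.09364792436168079
   s 0.03 wmid 0.0009687105428447026 zmax 0.09443983088800634 zmed 0.09057631075155625
   s 0.04 wmid -0.00047571300907059584 zmax 0.09098164495513106 zmed 0.08425600874486938
```

View pics/c8.png

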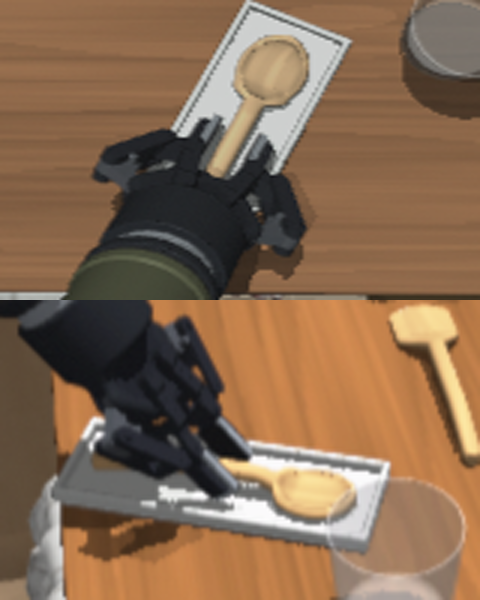

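Released: the fingers stand clear on both sides of the handle and the spoon did not move. I back out along the tool axis.

```bash
python3 -m crank '[{"gripper":0.7,"linear":[0,0,-4],"dr":[0,0,0]},{"gripper":0.7,"linear":[0,0,-8],"dr":[0,0,0]},{"gripper":0.7,"linear":[0,0,-14],"dr":[0,0,0]},{"gripper":0.7,"linear":[0,0,-20],"dr":[0,0,0]},{"gripper":0.7,"linear":[0,0,-25],"dr":[0,0,0]},{"gripper":0.7,"linear":[-8,10,-20],"dr":[0,0,0]},{"gripper":0.7,"linear":[-8,15,-15],"dr":[0,0,0]},{"gripper":0.7,"linear":[-4,15,-10],"dr":[0,0,0]},{"gripper":0.7,"linear":[0,0,0],"dr":[0,0,0]},{"gripper":0.7,"linear":[0,0,0],"dr":[0,0,0]}]'; python3 - <<'E'
from go import *
import h,cv2
h.save('top','top9');h.save('side','side9')
from head import *
for n,f,box,c,y in (('top','top9',(275,355,205,320),(.4041,.4538),-24.9),('side','side9',(205,325,180,230),(.4048,.4528),-24.5)):
    ana(head(n,f,box,.075,.11,0),y,np.array(c))
cv2.imwrite('pics/c9.png',cv2.resize(cv2.imread('pics/top9.png')[205:335,240:400],None,fx=4,fy=4,interpolation=cv2.INTER_CUBIC))
E
```

```text
time: 11.98
tcp_pos: [0.3714, 0.5117, 0.1995]
tool_rot: [[-0.726, 0.42, 0.545], [0.335, 0.908, -0.254], [-0.601, -0.002, -0.799]]
ft_force: [-0.6, 0.1, 0.5]
width: 0.296
455 tip s 0.0949 w range -0.02346834390092843 0.02182847278683975 wmid -0.0008199355570443403 mean z 0.08016513737296864 slopes deg [ 3.539  -0.0757]
   s -0.06 wmid -0.0012381036213636024 zmax 0.09341279391114221 zmed 0.09116907406596142
   s 0 wmid -0.0009358427126436803 zmax 0.09736548557577318 zmed 0.09424983493413619
   s 0.01 wmid -0.0011273562509222287 zmax 0.09725426365129641 zmed 0.09433127323909041
   s 0.02 wmid -0.00048519627092589914 zmax 0.09979770973502577 zmed 0.09337538211506913
   s 0.03 wmid 0.000980890791208841 zmax 0.09385403690099281 zmed 0.09051411576719692
   s 0.04 wmid -0.0004874043840206836 zmax 0.09204937316596051 zmed 0.08531103620657776
254 tip s 0.0896 w range -0.024313860262000005 0.019377993289770516 wmid -0.0024679334861147442 mean z 0.07938759063194084 slopes deg [ 2.573 -1.012]
   s -0.1 wmid -0.00333138876300041 zmax 0.08709017829097487 zmed 0.08344049670392262
   s -0.08 wmid -0.0037964178516719793 zmax 0.090541567978351 zmed 0.0857166204506169
   s -0.06 wmid -0.001985566844903685 zmax 0.09375032844124409 zmed 0.09082272228017396
   s 0 wmid -0.0026987306716540803 zmax 0.09572330186842692 zmed 0.0924186245398157
   s 0.01 wmid -0.0030455801698215604 zmax 0.0960034602648826 zmed 0.09282170803983603
   s 0.02 wmid -0.00347036741403934 zmax 0.09617560997731034 zmed 0.09201119057140528
   s 0.03 wmid -0.002844570594751558 zmax 0.09421594373529274 zmed 0.0899036282807274
   s 0.04 wmid -0.002774361563154278 zmax 0.08918852055796955 zmed 0.08296235998088053
```

View pics/c9.png

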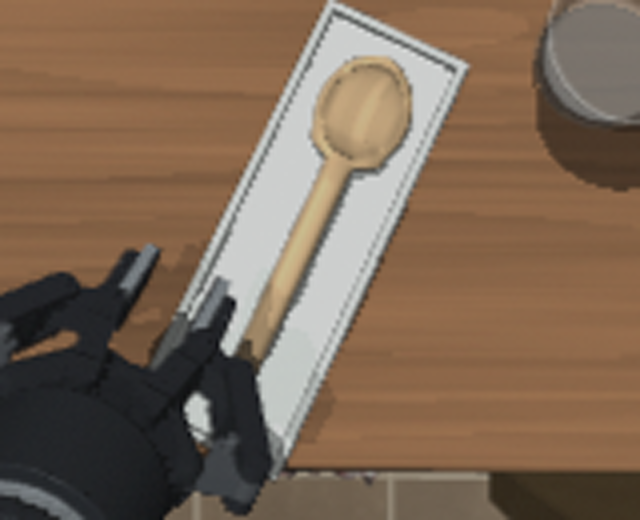

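View pics/side9.png

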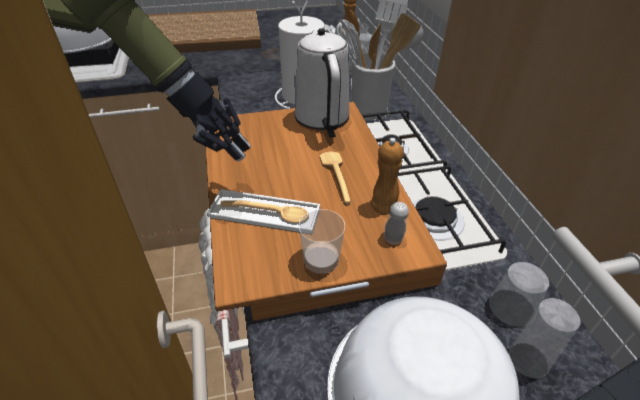

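The spoon lies centred in the rest, head at the far end and dish up. The tray rim shows all round it in the crop (head at ~(362,113)), and the gripper is clear to the left. I compare the other objects with the first pictures and then hand in.

```bash
python3 - <<'E'
import cv2,numpy as np
from bench import ticket,manip
for n,bs in (('side',dict(turner=(318,355,148,205),mill=(370,405,135,218),shaker=(383,412,200,248),tumbler=(300,346,232,274))),('top',dict(turner=(228,330,155,190),mill=(318,355,100,155),shaker=(368,395,122,162),tumbler=(372,425,190,240)))):
    a=cv2.imread(f'pics/{n}0.png').astype(int);b=cv2.imread(f'pics/{n}9.png').astype(int)
    for k,(u0,u1,v0,v1) in bs.items():
        d=np.abs(a-b)[v0:v1,u0:u1].max(-1);print(n,k,'mean',round(d.mean(),2),'px>40:',int((d>40).sum()))
o=manip.get_obs();print(o['time'],o['joint_vel'],o['ft_force'])
print(ticket.sign_off())
E
```

```text
side turner mean 2.68 px>40: 0
side mill mean 2.78 px>40: 9
side shaker mean 3.38 px>40: 3
side tumbler mean 2.44 px>40: 0
top turner mean 5.91 px>40: 0
top mill mean 7.06 px>40: 48
top shaker mean 5.52 px>40: 1
top tumbler mean 4.77 px>40: 0
12.075 [-0.17632362  0.15978556 -0.1296386  -0.0394775  -0.16410381 -0.03739041] [-0.88965885  0.4678792  -0.37148881]
the job is handed in; nothing more can be done
None
```

The wooden spoon now lies in the white spoon rest, in line with it, dished face up and head at the far end. I handed the job in at 12.1 s of the 32 s allowed. I gripped the spoon by the handle with the tool leaning 37° around the door. I then lowered it until the force read 5–6 N, opened the jaws only partway inside the tray, and backed out.

**Spoon position:** The top camera puts it about 1 mm off the rest's centre line, with the tip 95 mm from the centre, as it should be. The head is at the expected seated height and did not move when I let go. The side camera disagrees by a few mm: 2.5 mm off the centre line and the tip at 90 mm. The tumbler partly hides the head in that view, and both readings are well inside the tray.

**Other objects:** The turner, shaker and tumbler look the same as in the first pictures. The pepper mill showed 48 changed pixels in the top view and 9 in the side view. I took these for edge or lighting differences, since the arm never came near the mill, but I did not check further.

**Robot:** It was standing clear of everything with no contact force at hand-in. The highest force reading I saw was about 7 N, with readings taken only at the end of each move.

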